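# Put the players' teacups back in the cup rack in the same order

## Task

The round is over and the cups are empty: move the four teacups from their saucers on the black serving tray to the wooden cup rack, one to each bay, in the same order from left to right as they stand on the tray, so that each player finds his own cup again. Set every cup down upright on the floor of its bay without letting it drop or tip over, and do not disturb the fox, the incense box and the piece box.

Things in the scene. Friction and masses are not known exactly. Their poses are not given: they have to be found in the camera images.
- cup_white: Handleless china teacup, ivory-white glaze with a gold rim. Upright straight cylinder 58 mm across from 18 mm up to its open rim at 72 mm, wall 4 mm, narrowing below 18 mm to a foot 42 mm across; about 140 g. Loose. At the start it stands on the saucer of its own colour. Origin: centre of the foot's underside; z up.
- cup_blue: Handleless china teacup, dark indigo-blue glaze, pale blue rim. Upright straight cylinder 58 mm across from 18 mm up to its open rim at 72 mm, wall 4 mm, narrowing below 18 mm to a foot 42 mm across; about 140 g. Loose. At the start it stands on the saucer of its own colour. Origin: centre of the foot's underside; z up.
- cup_red: Handleless china teacup, brick-red glaze, salmon rim. Upright straight cylinder 58 mm across from 18 mm up to its open rim at 72 mm, wall 4 mm, narrowing below 18 mm to a foot 42 mm across; about 140 g. Loose. At the start it stands on the saucer of its own colour. Origin: centre of the foot's underside; z up.
- cup_green: Handleless china teacup, celadon green glaze, pale green rim. Upright straight cylinder 58 mm across from 18 mm up to its open rim at 72 mm, wall 4 mm, narrowing below 18 mm to a foot 42 mm across; about 140 g. Loose. At the start it stands on the saucer of its own colour. Origin: centre of the foot's underside; z up.
- saucer_white: Flat round ivory-white saucer, 88 mm across, 8 mm high, flat top. Fixed on the tray's floor (it does not move); the four saucers form a row 95 mm apart along the tray. Origin: centre of its underside; z up.
- saucer_blue: Flat round blue saucer, 88 mm across, 8 mm high, flat top. Fixed on the tray's floor (it does not move); the four saucers form a row 95 mm apart along the tray. Origin: centre of its underside; z up.
- saucer_red: Flat round red saucer, 88 mm across, 8 mm high, flat top. Fixed on the tray's floor (it does not move); the four saucers form a row 95 mm apart along the tray. Origin: centre of its underside; z up.
- saucer_green: Flat round green saucer, 88 mm across, 8 mm high, flat top. Fixed on the tray's floor (it does not move); the four saucers form a row 95 mm apart along the tray. Origin: centre of its underside; z up.
- tray: Black lacquer serving tray, 120 mm (x) by 400 mm (y), inner floor 6 mm up, rim 16 mm high. Fixed. Origin: centre of its underside; its y axis runs along the row of cups to the left as the robot sees it, z up. Saucers at y = +142.5, +47.5, -47.5, -142.5 mm on its centre line; cup feet 14 mm above the table.
- rack: Cup rack: pale wooden open box, iron corners, 94 (x) by 370 mm (y), fixed before or behind the tray. Three cross walls make a row of four bays, each 82 by 85 mm inside, centres at x = 0, y = +136.5, +45.5, -45.5, -136.5 mm; bay floors 16 mm, tops of the 6 mm walls 30 mm above the table. Origin: centre of its underside; y along the row to the left as the robot sees it, z up.
- fox: White ceramic seated fox with a red bib, 54 mm across the base, 94 mm high. Loose; a bystander beside the row. Origin: centre of its underside.
- incense_box: Round brass incense box with a small knob, 62 mm across, 44 mm high. Loose; a bystander. Origin: centre of its underside.
- piece_box: Square mulberry-wood box for shogi pieces with an overlapping lid, 84 by 84 mm, 62 mm high. Loose; a bystander. Origin: centre of its underside.

How it is judged:
By the outcome, as a careful person would: the job done as asked, in the order asked, and still so for the second after the job is handed in, with the robot touching nothing.
It also fails if it takes over 90 s, if anything falls off the work surface, if the arm or the gripper's body presses on something with over 40 N, if the wrist force passes 120 N, or if a joint passes its speed limit or range.

## Robot

A 7-joint arm with a two-finger parallel gripper is mounted at the origin on the work surface. World frame = base frame: x ahead of the robot, y to its left, z up, the work surface at z = 0. Lengths are in m, angles in rad, forces in N, time in s.
With the tool pointing down it reaches from about 0.4 to 0.85 m from the base axis. Payload 6.9 kg.
Tool frame: the origin (TCP) lies midway between the tips of the shut fingers; the grasp point (between the pads) lies behind it (ctrl.pinch_z is the z of the grasp point in the tool frame, in m); z points along the fingers, y is the line along which they close (so a half turn about z gives the same grasp; the last joint's range is limited). The gripper opens to 85 mm and grips with 20 to 120 N. Pads are 22 mm wide; open, the fingers measure 114 mm over their backs; the gripper's body (76 mm by 85 mm) begins 54 mm behind the grasp point. The pads swing forward as they close: fully open they stand 13 mm farther back than shut.
Start: joints at [1.23, 0.507, -0.238, 1.5, 0.126, 1.149, -0.155], TCP at [0.27, -0.564, 0.231] pointing down, gripper open.
Joint ranges: [-3.08, 3.08], [-0.24, 2.05], [-1.43, 1.35], [0, 2.5], [-1.52, 4.66], [0.17, 1.96], [-2.89, 2.89]. Speed limits (rad/s): [2.39, 2.39, 3.14, 3.14, 3.14, 3.14, 3.14].

## Interface

Orientations are given as a unit quaternion [w, x, y, z].
In Python, from station import ctrl, get_state, vision, ticket, models gives the robot as it stands. Calls block until the motion is done:
- ctrl.movep(position, orientation): joint-space move of the TCP to a pose.
- ctrl.movel(position, frame=None, max_speed=0.15): straight line of the TCP; frame=None keeps the orientation; max_speed is the mean speed in m/s.
- ctrl.set_joints(angles): joint-space move.
- ctrl.ungrasp() and ctrl.close_gripper(force=None): open the fingers fully, or close them until they stop; force is the grip in N (None keeps the last).
- ctrl.pause(seconds).
- ctrl.ik(position, orientation): joint angles nearest the present ones, or None.
- get_state(): the state.
- vision.grab_frame(name): name is "scene" or "top" or "wrist"; returns (picture, depth): 480x640x3 uint8, blue, green, red; 480x640 float32, m along the optical axis (not along the pixel's ray), 0 where there is no reading.
- vision.camera_info(name): a dict with "mtx" (3x3 intrinsics, pixels), "R" (3x3) and "t" (3): a world point X has camera coordinates R X + t; the wrist camera has in their place "hand_eye" (4x4, takes a point from camera to tool coordinates, whose origin is the TCP and whose axes are the flange's). Camera axes: x right, y down, z forward; pixel columns grow to the right and rows downward; lengths in m; the calibration is good to about 2 mm. A picture is of the moment at which its call begins: read the wrist's pose just before it. camera_info takes no time and is no camera call.
A pose or a line that the arm cannot do raises ctrl.Unreachable and nothing moves.
- ticket.close_job(): hands the job in; it is judged then, once.
Trained networks look in the newest picture that a camera, given by its name, has taken for a name from the list of things; names that differ only in an ending like _2 or _b are one class to them, and where a whole thing is asked for, a point or a joint stands for the part that bears it (a point fixed in the world has none). Each returns a list of dicts, best first, with "p" (0 to 1); they miss things now and then, are a little off and sometimes report something else, mostly with a low value. They report only what shows in the picture. A call takes as long as a camera call.
- models.recognise(camera, target): "point" ([column, row] in pixels, amid what is visible of it).
- models.masks_of(camera, target): "mask" (480x640 bool, what is visible of it) and "point" ([column, row] in pixels, amid what is visible of it).
The state is a dict: "time": time; "qpos": joint angles; "qd": joint speeds; "tau": joint torques, N m; "tcp_pos": TCP position; "eef_rot": TCP orientation; "contact_force": force on the tool from outside, world axes, zero at the start; "wrist_torque": the same for the moment, N m; "width": finger opening in m; "gripper_force": force on a finger pad.
Only numpy, scipy, OpenCV 4.12 (cv2) and the standard library are available. Lean on these libraries where they do the work, as an engineer would, in place of code of your own. Each camera call takes 0.05 s, during which the arm holds its last target. There are 200 camera calls.

## Working session

There is one attempt and no reset: what is moved stays moved. The work goes in short steps, each a Python script; the robot and the scene stay as the last script left them, time stands still between calls to the robot, and variables do not carry over. Pictures are saved under pics/ and viewed, at most 14 in all, crops included, and the job is handed in when it is done.

```bash
mkdir -p pics; cat > h.py <<'E'
import numpy as np, cv2
from station import ctrl, get_state, vision, ticket, models
def world(cam, mask_or_px, depth):
    ci=vision.camera_info(cam); K=np.array(ci["mtx"]);R=np.array(ci["R"]);t=np.array(ci["t"])
    v,u=np.nonzero(mask_or_px&(depth>0)); z=depth[v,u]
    c=np.stack([(u-K[0,2])/K[0,0]*z,(v-K[1,2])/K[1,1]*z,z],1)
    return (c-t)@R
E
python3 - <<'E'
from h import *
for c in("top","scene"):
    p,d=vision.grab_frame(c); cv2.imwrite(f"pics/{c}0.png",p); ci=vision.camera_info(c); print(c,np.round(ci["R"],3).tolist(),np.round(ci["t"],3))
    for n in ["cup_white","cup_blue","cup_red","cup_green","saucer_white","tray","rack","fox","incense_box","piece_box"]:
        for r in models.masks_of(c,n)[:2]:
            w=world(c,r["mask"],d)
            if len(w): print(n,round(r["p"],2),np.round(r["point"]),np.round(np.median(w,0),3),np.round(np.percentile(w,2,0),3),np.round(np.percentile(w,98,0),3))
print(get_state(),ctrl.pinch_z)
E
```

```text
top [[0.014, -1.0, 0.016], [-0.98, -0.017, -0.199], [0.199, -0.013, -0.98]] [-0.021  0.531  1.052]
cup_white 0.72 [417. 285.] [ 0.439 -0.228  0.045] [ 0.408 -0.249  0.015] [ 0.462 -0.195  0.089]
cup_white 0.33 [324. 283.] [ 0.437 -0.035  0.014] [ 0.414 -0.077  0.008] [0.48  0.006 0.018]
cup_blue 0.91 [372. 277.] [ 0.45  -0.132  0.036] [ 0.419 -0.155  0.017] [ 0.473 -0.101  0.09 ]
cup_red 0.66 [323. 273.] [ 0.459 -0.034  0.027] [ 0.427 -0.058  0.018] [ 0.48  -0.006  0.089]
cup_green 0.88 [280. 267.] [0.464 0.058 0.029] [0.431 0.03  0.014] [0.486 0.083 0.089]
saucer_white 0.83 [402. 293.] [ 0.42  -0.207  0.014] [ 0.395 -0.264  0.005] [ 0.478 -0.183  0.087]
tray 0.67 [346. 281.] [ 0.44  -0.083  0.008] [ 0.381 -0.279  0.002] [0.518 0.113 0.019]
rack 0.7 [340. 184.] [ 0.66  -0.061  0.017] [ 0.612 -0.241  0.012] [0.703 0.117 0.033]
fox 0.91 [116. 273.] [0.447 0.391 0.046] [0.426 0.376 0.003] [0.472 0.425 0.086]
fox 0.62 [360. 287.] [ 0.426 -0.114  0.014] [ 0.404 -0.17   0.006] [ 0.483 -0.089  0.085]
incense_box 0.59 [482. 290.] [ 0.424 -0.369  0.034] [ 0.398 -0.401  0.009] [ 0.451 -0.345  
[... 1431 characters left out ...]
': array([ 1.229483  ,  0.50752935, -0.23758235,  1.50021248,  0.12569804,
        1.14894403, -0.15477115]), 'qd': array([ 0.00036036,  0.00179474,  0.00195826,  0.00059059, -0.00146851,
       -0.00109382,  0.00110208]), 'tau': array([ 3.77641791e-04, -6.20374632e+01, -2.18491763e+00, -2.49960172e+01,
        1.37804801e-02,  2.55890074e-03, -1.24862314e-05]), 'tcp_pos': array([ 0.2700109 , -0.56362879,  0.2312518 ]), 'eef_rot': array([-5.61327606e-05,  9.75149423e-01,  2.21548186e-01, -1.37825711e-05]), 'contact_force': array([-0.44380839,  0.00590371,  0.08693493]), 'wrist_torque': array([ 0.01102445, -0.00417039,  0.02289526]), 'gripper_force': 0.0, 'width': 0.08531359734891586} -0.0187
```

```bash
python3 - <<'E'
from h import *
from scipy.optimize import least_squares
for c in("top","scene"):
    p,d=vision.grab_frame(c)
    W=world(c,d>0,d)
    for n,(x,y) in dict(white=(.437,-.222),blue=(.447,-.128),red=(.455,-.032),green=(.459,.057)).items():
        s=W[(W[:,2]>.078)&(W[:,2]<.1)&(np.hypot(W[:,0]-x,W[:,1]-y)<.042)]
        f=least_squares(lambda q:np.clip(np.abs(np.hypot(s[:,0]-q[0],s[:,1]-q[1])-.027)-.002,0,1),[x,y],loss="soft_l1",f_scale=.002)
        print(c,n,len(s),np.round(f.x,4),"rim z",np.round(np.percentile(s[:,2],[50,95]),4))
    s=W[(W[:,2]>.0265)&(W[:,2]<.034)&(abs(W[:,0]-.658)<.07)&(abs(W[:,1]+.06)<.21)]
    # model fit of rack wall-top layout
    def res(q):
        a=q[2];dx,dy=s[:,0]-q[0],s[:,1]-q[1];X=np.cos(a)*dx+np.sin(a)*dy;Y=-np.sin(a)*dx+np.cos(a)*dy
        bx=np.abs(np.abs(X)-.044); by=np.min([np.abs(Y-k) for k in(-.182,-.091,0,.091,.182)],0)
        return np.clip(np.minimum(bx,by)-.003,0,.02)
    b=min((least_squares(res,[.658+i,-.06+j,k],loss="soft_l1",f_scale=.002) for i in(-.005,.005) for j in(-.006,0,.006) for k in(-.12,-.06,0,.06)),key=lambda f:f.cost)
    print(c,"rack",len(s),np.round(b.x,4),b.cost, "minrect",cv2.minAreaRect(s[:,:2].astype(np.float32)*1000))
    s=W[(W[:,2]>.006)&(W[:,2]<.0195)&(abs(W[:,0]-.45)<.085)&(abs(W[:,1]+.083)<.22)]
    print("tray",cv2.minAreaRect(s[:,:2].astype(np.float32)*1000))
    s=W[(abs(W[:,0]-.658)<.03)&(abs(W[:,1]+.06)<.16)];print("floor",np.percentile(s[:,2],[20,50]))
E
```

```text
top white 209 [ 0.4361 -0.223 ] rim z [0.0867 0.0905]
top blue 199 [ 0.4463 -0.1282] rim z [0.0865 0.0901]
top red 191 [ 0.4547 -0.0326] rim z [0.0864 0.0897]
top green 189 [0.4595 0.0575] rim z [0.0862 0.0894]
top rack 1487 [ 0.6588 -0.0619 -0.0008] 0.0001806069983246092 minrect ((659.0631713867188, -62.084259033203125), (97.05333709716797, 371.9439697265625), 0.01990027166903019)
tray ((454.1824645996094, -89.603759765625), (419.34442138671875, 158.5825653076172), 89.43682861328125)
floor [0.01471105 0.01654665]
scene white 301 [ 0.4358 -0.2205] rim z [0.0844 0.0884]
scene blue 275 [ 0.4465 -0.1262] rim z [0.0848 0.0885]
scene red 267 [ 0.4547 -0.0301] rim z [0.0842 0.0885]
scene green 260 [0.4596 0.0598] rim z [0.0843 0.0888]
scene rack 2054 [ 0.658  -0.0597 -0.0024] 0.00036466747589478495 minrect ((657.3914794921875, -59.18916320800781), (98.19021606445312, 373.6351318359375), 0.07409507036209106)
tray ((448.01953125, -79.4866943359375), (401.15057373046875, 128.41734313964844), 84.89005279541016)
floor [0.01512032 0.01635164]
```

View pics/top0.png

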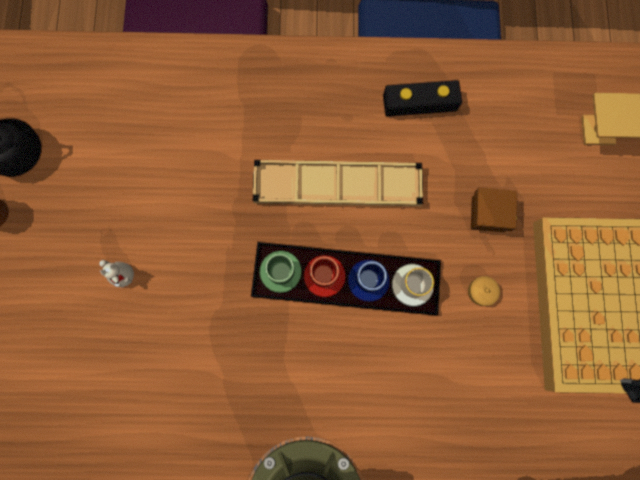

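View pics/scene0.png

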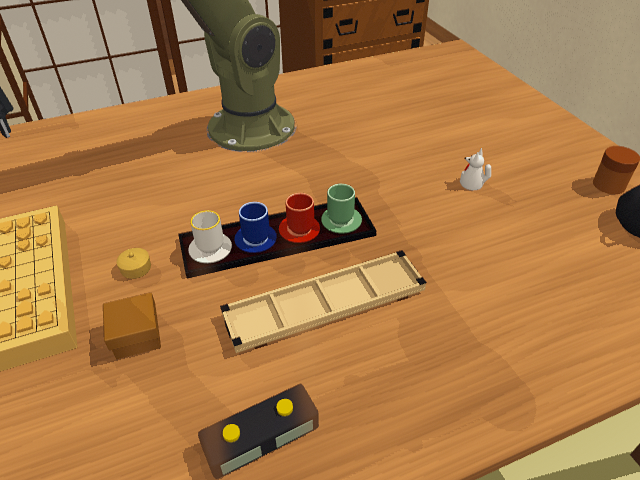

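```bash
cat >> h.py <<'E'
CUP=dict(white=(.436,-.2218),blue=(.4464,-.1272),red=(.4547,-.0313),green=(.4595,.0587))
BAY={n:(.6585,-.061+o) for n,o in dict(green=.1365,red=.0455,blue=-.0455,white=-.1365).items()}
Q=np.array([0,.70710678,.70710678,0])
ZG,ZH=.014+.024,.17
def move(n):
    (x,y),(bx,by)=CUP[n],BAY[n]; S=get_state
    ctrl.movep([x,y,ZH],Q); ctrl.movel([x,y,ZG],max_speed=.12)
    ctrl.close_gripper(40); s=S(); print(n,"grip",round(s["width"],4),round(s["gripper_force"],1),np.round(s["tcp_pos"],4))
    assert .053<s["width"]<.063
    ctrl.movel([x,y,ZH],max_speed=.12); ctrl.movel([bx,by,ZH],max_speed=.12)
    z=ZG+.002+.004; ctrl.movel([bx,by,z],max_speed=.08); ctrl.pause(.2); f0=S()["contact_force"][2]; L=[]
    while z>ZG-.002:
        z-=.0007; ctrl.movel([bx,by,z],max_speed=.015); f=S()["contact_force"][2]-f0; L.append(round(float(f),1))
        if f>2.5: break
    print("down z-nominal",round(z-ZG-.002,4),L,"w",round(S()["width"],4))
    ctrl.ungrasp(); ctrl.movel([bx,by,ZH],max_speed=.12); print("t",S()["time"])
E
python3 - <<'E'
from h import *
for n in CUP:
  for p in(CUP[n],BAY[n]):
    for z in(ZG,ZH): 
        r=[ctrl.ik([*p,z],q) for q in(Q,[0,.7071068,-.7071068,0])]
        print(n,z,[None if a is None else np.round(a,2).tolist() for a in r])
E
```

```text
white 0.038 [[0.73, 0.59, -0.45, 2.08, 0.47, 0.57, -0.06], [0.29, 0.57, 0.2, 2.09, -0.22, 0.5, -2.49]]
white 0.17 [[0.85, 0.41, -0.6, 1.94, 0.29, 0.89, 0.1], [0.3, 0.37, 0.17, 1.94, -0.08, 0.84, -2.63]]
white 0.038 [[0.5, 0.81, -0.45, 1.53, 0.41, 0.89, -0.09], [0.12, 0.79, 0.25, 1.54, -0.24, 0.84, -2.69]]
white 0.17 [[0.55, 0.69, -0.55, 1.4, 0.37, 1.16, -0.05], [0.14, 0.66, 0.21, 1.41, -0.15, 1.1, -2.77]]
blue 0.038 [[0.56, 0.57, -0.49, 2.15, 0.52, 0.54, -0.32], [0.1, 0.55, 0.18, 2.15, -0.21, 0.46, -2.69]]
blue 0.17 [[0.71, 0.38, -0.66, 1.99, 0.3, 0.87, -0.12], [0.16, 0.33, 0.09, 2.0, -0.04, 0.81, -2.87]]
blue 0.038 [[0.42, 0.8, -0.52, 1.59, 0.48, 0.88, -0.29], [-0.01, 0.77, 0.24, 1.6, -0.23, 0.8, -2.82]]
blue 0.17 [[0.47, 0.67, -0.63, 1.46, 0.42, 1.14, -0.23], [-0.41, 0.88, 1.15, 1.47, -0.81, 1.32, -2.33]]
red 0.038 [[0.37, 0.57, -0.52, 2.17, 0.55, 0.53, -0.56], [-0.65, 0.85, 1.15, 2.18, -1.08, 0.89, -1.95]]
red 0.17 [[0.54, 0.38, -0.72, 2.01, 0.32, 0.87, -0.36], [-0.73, 0.55, 1.15, 2.03, -0.62, 0.97, -2.4]]
red 0.038 [[0.32, 0.8, -0.59, 1.62, 0.54, 0.89, -0.48], [-0.56, 1.05, 1.15, 1.63, -1.03, 1.18, -2.29]]
red 0.17 [[0.39, 0.69, -0.75, 1.49, 0.49, 1.16, -0.44], [-0.56, 0.87, 1.15, 1.5, -0.81, 1.3, -2.46]]
green 0.038 [[0.17, 0.58, -0.51, 2.15, 0.54, 0.54, -0.75], [0.55, 0.84, -1.23, 2.14, 1.03, 0.96, 1.86]]
green 0.17 [[0.39, 0.41, -0.8, 2.0, 0.37, 0.89, -0.6], [0.62, 0.56, -1.22, 1.99, 0.62, 1.03, 2.25]]
green 0.038 [[0.19, 0.81, -0.61, 1.61, 0.55, 0.9, -0.62], [-0.69, 1.06, 1.15, 1.62, -1.03, 1.18, -2.43]]
green 0.17 [[0.27, 0.7, -0.77, 1.47, 0.51, 1.17, -0.59], [-0.69, 0.87, 1.15, 1.49, -0.81, 1.31, -2.6]]
```

```bash
python3 - <<'E'
from h import *
move("white")
cv2.imwrite("pics/s1.png",vision.grab_frame("scene")[0])
E
```

```text
white grip 0.0565 41.9 [ 0.4361 -0.222   0.0387]
down z-nominal 0.0005 [-0.3, 1.1, -0.2, 1.1, 4.3] w 0.0563
t 12.3417
```

View pics/s1.png

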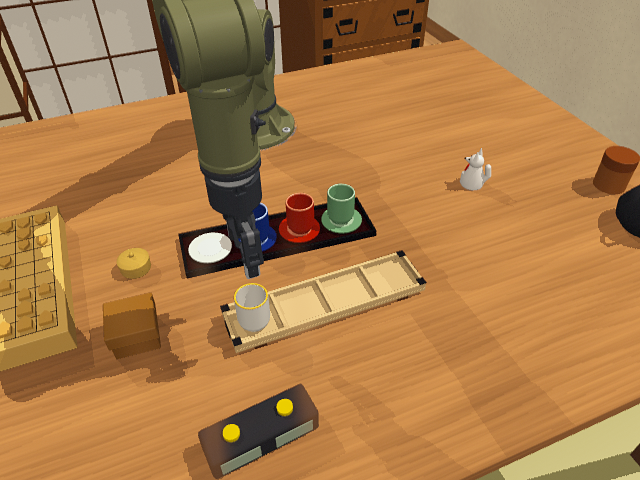

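The white cup stands upright in its bay at about (252, 307), and nothing else has moved. I'll carry on with the other three.

```bash
python3 - <<'E'
from h import *
for n in("blue","red","green"): move(n)
ctrl.movep([.45,-.06,.35],Q)
p,d=vision.grab_frame("scene");cv2.imwrite("pics/s2.png",p)
W=world("scene",d>0,d)
for n,(x,y) in BAY.items():
    s=W[(W[:,2]>.078)&(W[:,2]<.1)&(np.hypot(W[:,0]-x,W[:,1]-y)<.045)]; print(n,len(s),np.round((s.min(0)+s.max(0))/2-[x,y,0],3),np.median(s[:,2]))
print(get_state()["time"])
E
```

```text
blue grip 0.0572 41.5 [ 0.4465 -0.1274  0.0387]
down z-nominal 0.0005 [-0.4, 0.3, 0.2, -0.3, 4.5] w 0.0571
t 22.8917
red grip 0.0579 41.5 [ 0.4549 -0.0315  0.0387]
down z-nominal -0.0002 [-0.8, -1.0, 0.0, -0.5, 2.5, 8.1] w 0.0574
t 33.55
green grip 0.0564 41.7 [0.4598 0.0587 0.0387]
down z-nominal 0.0005 [-1.2, -1.1, -0.4, 0.2, 4.0] w 0.0564
t 43.9167
green 374 [0.001 0.001 0.085] 0.08597486605101198
red 385 [0.001 0.001 0.085] 0.08635625518324218
blue 398 [-0.     0.001  0.085] 0.08642797989267635
white 421 [0.002 0.001 0.085] 0.08654211071341997
45.1417
```

View pics/s2.png

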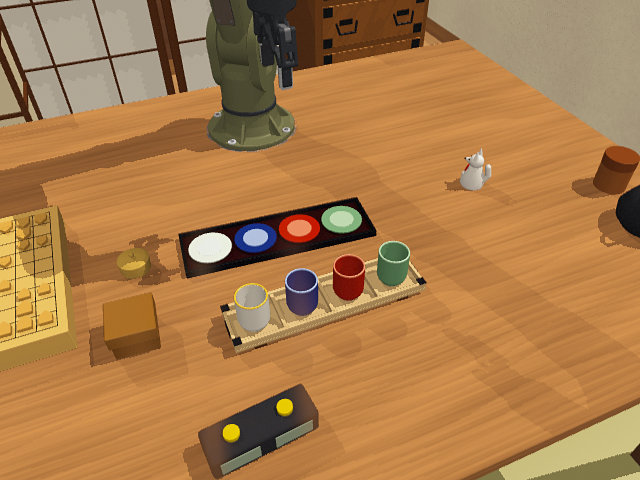

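All four cups stand upright in their bays, in order, at about (252,307), (301,292), (348,277) and (393,263). The fox, incense box and piece box have not moved.

```bash
python3 -c "
from h import *
print(ticket.close_job())"
```

```text
the job is handed in; nothing more can be done
None
```

The job is handed in: all four cups stand upright in the rack, left to right green, red, blue, white as on the tray, after about 45 s of robot time, and the fox, incense box and piece box were left alone.

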